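# Set up the tag-stamping station

### The job

Get the tag-stamping station ready: put the red-handled stamp flat in the tray with the red floor and the blue-handled stamp flat in the tray with the blue floor, block lengthwise along the tray, and stand the black ink bottle in the round wooden holder. Lay the cork coaster centred in the white circle on the grey board and let go of it; only after that stand the white glue pot with the yellow lid upright on the middle of the coaster. Set every item down gently rather than dropping it, and leave the green bead jar where it stands.

Things in the scene. Friction and masses are not known exactly. Their poses are not given: they have to be found in the camera images.
- stamp_red: Rubber hand stamp with a red plastic handle, standing upright, loose, about 80 g. Wooden block 52 (x) x 34 (y) x 18 mm with rubber underside; narrow neck 28 x 14 mm from 18 to 28 mm up; red handle bar 40 (x) x 22 (y) mm from 28 to 60 mm up: grip it across its 22 mm. Origin: centre of the underside; x along the block's 52 mm side, z up. Total height 60 mm. The two ends are alike.
- stamp_blue: Rubber hand stamp with a blue plastic handle, standing upright, loose, about 80 g. Wooden block 52 (x) x 34 (y) x 18 mm with rubber underside; narrow neck 28 x 14 mm from 18 to 28 mm up; blue handle bar 40 (x) x 22 (y) mm from 28 to 60 mm up: grip it across its 22 mm. Origin: centre of the underside; x along the block's 52 mm side, z up. Total height 60 mm. The two ends are alike.
- ink_bottle: Small black ink bottle with a white label band, upright, loose, about 90 g. Body 36 mm in diameter and 54 mm high, then a shoulder and a cap 18 mm in diameter; total height 76 mm. Origin: centre of the underside; z up.
- coaster: Loose round cork coaster, 66 mm in diameter, 10 mm thick, lying flat, about 30 g. Origin: centre of the underside; z up.
- glue_pot: White round glue pot with a yellow lid, upright, loose, about 100 g. 46 mm in diameter (lid 45 mm), 50 mm high, the lid being the top 14 mm. Origin: centre of the underside; z up.
- tray_red: Shallow fixed wooden tray with a red floor, outside 80 (x) x 60 (y) mm, inside 70 x 50 mm, walls 5 mm thick, rim 12 mm above the table, floor 5 mm above the table. Origin: centre of its underside, on the table; x along its long side, z up.
- tray_blue: Shallow fixed wooden tray with a blue floor, outside 80 (x) x 60 (y) mm, inside 70 x 50 mm, walls 5 mm thick, rim 12 mm above the table, floor 5 mm above the table. Origin: centre of its underside, on the table; x along its long side, z up.
- bottle_holder: Fixed round wooden holder, an open cup for the ink bottle: outside diameter 68 mm, inside 56 mm, rim 16 mm above the table, floor 4 mm above the table. Origin: centre of its underside, on the table; z up.
- pot_board: Fixed flat grey board, 110 x 110 x 3 mm, with a painted white circle (86 mm in diameter, line 4 mm wide) around its centre, where the coaster goes. Origin: centre of its underside, on the table; its top is 3 mm above the table; z up.
- bead_jar: Green glass jar with a steel lid, 62 mm in diameter, 66 mm high, standing loose at one side of the work: to be left alone. Origin: centre of the underside; z up.

How it is judged:
By the outcome, as a careful person would: the job done as asked, in the order asked, and still so for the second after the job is handed in, with the robot touching nothing.
It also fails if it takes over 131 s, if anything falls off the work surface, if the arm or the gripper's body presses on something with over 40 N, if the wrist force passes 120 N, or if a joint passes its speed limit or range.

### The arm

A 6-joint arm with a two-finger parallel gripper is mounted at the origin on the work surface. World frame = base frame: x ahead of the robot, y to its left, z up, the work surface at z = 0. Lengths are in m, angles in rad, forces in N, time in s.
With the tool pointing down it reaches from about 0.25 to 0.775 m from the base axis. Payload 4 kg.
Tool frame: the origin (TCP) lies on the centre line of the jaws, within the pads' length; the fingertips stand 17 mm ahead of it and the grasp point (between the pads) lies 2 mm behind it; z points along the fingers, y is the line along which they close (so a half turn about z gives the same grasp; the last joint's range is limited). The gripper opens to 94 mm and grips with 3 to 60 N. Pads are 16 mm wide; open, the fingers measure 119 mm over their backs; the gripper's body (75 mm by 177 mm) begins 78 mm behind the grasp point.
Start: joints at [-1.268, 0.087, 1.371, -0, 1.684, -0.103], TCP at [0.217, -0.505, 0.223] pointing down, gripper open.
Joint ranges: [-3.1, 3.1], [-0.76, 2.03], [0.27, 2.55], [-1.08, 4.22], [0.17, 2.65], [-2.57, 2.57]. Speed limits (rad/s): [2.79, 2.79, 3.14, 3.14, 3.14, 3.14].

### API

Orientations are given as [roll, pitch, yaw] about the fixed x, y, z axes, in that order (R = Rz(yaw) Ry(pitch) Rx(roll)).
In Python, from bench import robot gives the robot as it stands.
- The arm moves only by the tool servo_tool, never from a script. Its argument "plan" is a list of rows, each a list of 7 numbers: the shift along the tool's x, y, z normalised to -1 to 1, where 1 is 0.1 m, then the turn, a rotation vector about the tool's x, y, z normalised to -1 to 1, where 1 is pi/2 rad, then the finger opening in mm, from 0 to 94. In form: [[x, y, z, ax, ay, az, gripper], ...]. A call has 1 to 12 rows; each row is the pose to reach, as a shift and turn from the pose commanded when the call began, along the tool's axes at that moment; what a row does not reach only later rows make up. A row lasts 1/12 s, in which the tool goes at most 41.7 mm and 7.16 degrees, less where a joint would pass 70% of its speed; a pose out of reach is approached as far as the arm can. A call with a number of a shift or a turn outside -1 to 1 is refused whole. A call with a gripper value outside its range is refused whole. The fingers move at their own pace and stop on an object; the grip force is fixed at half the most. Time passes only in rows, so rows that repeat a pose let the fingers close. It gives the time, the measured TCP pose, the force, the opening and the grip force at its end, in the units of the state.
- robot.get_obs(): the state, without advancing time (a new reading comes with each control period).
- robot.snapshot(name): name is "side" or "top"; returns the picture (420x560x3 uint8, red, green, blue); there is no depth.
- robot.camera_params(name): a dict with "camera_matrix" (3x3 intrinsics, pixels), "rvec" (rotation vector, rad) and "tvec" (3), from world to camera coordinates, as OpenCV has them. Camera axes: x right, y down, z forward; pixel columns grow to the right and rows downward; lengths in m; the calibration is good to about 2 mm. A picture is of the moment at which its call begins. camera_params takes no time and is no camera call.
- robot.close_job(): hands the job in; it is judged then, once.
Trained networks look in the newest picture that a camera, given by its name, has taken for a name from the list of things; names that differ only in an ending like _2 or _b are one class to them, and where a whole thing is asked for, a point or a joint stands for the part that bears it (a point fixed in the world has none). Each returns a list of dicts, best first, with "conf" (0 to 1); they miss things now and then, are a little off and sometimes report something else, mostly with a low value. They report only what shows in the picture. A call takes as long as a camera call.
- robot.find_in(thing, camera): "extent" ([centre column, centre row, width, height] in pixels, round what is visible of it).
The state is a dict: "time": time; "joint_positions": joint angles; "qvel": joint speeds; "joint_torque": joint torques, N m; "tool_pos": TCP position; "ee_rot": TCP orientation; "wrist_force": force on the tool from outside, world axes, zero at the start; "wrist_torque": the same for the moment, N m; "width": finger opening in m; "finger_force": force on a finger pad.
Only numpy, scipy, OpenCV 4.12 (cv2) and the standard library are available. Lean on these libraries where they do the work, as an engineer would, in place of code of your own. Each camera call takes 0.05 s, during which the arm holds its last target. There are 200 camera calls.

## Working session

There is one attempt and no reset: what is moved stays moved. The work goes in short steps, Python scripts to look and compute and a tool call to move; the robot and the scene stay as the last step left them, time stands still between calls to the robot, and variables do not carry over. Pictures are saved under pics/ and viewed, at most 14 in all, crops included, and the job is handed in when it is done.

Besides the shell and the picture viewer there is one more tool, called after "Call:" as name([rows], argument=value, ...), one row to a line, values as JSON. servo_tool: Moves the arm, as the interface text tells. Scaled input: -1 to 1 covers 0.1 m each way for a shift and pi/2 rad each way for a turn. Its arguments: {"type":"object","properties":{"plan":{"type":"array","items":{"type":"array","items":{"type":"number"}}}},"required":["plan"]}

```bash
mkdir -p pics; ls; python3 - <<'E'
from bench import robot
import cv2
for c in("side","top"):
    im=robot.snapshot(c); cv2.imwrite(f"pics/{c}0.png",im[...,::-1])
    p=robot.camera_params(c); print(c,p)
    for t in "stamp_red stamp_blue ink_bottle coaster glue_pot tray_red tray_blue bottle_holder pot_board bead_jar".split():
        print(t,[( [round(x) for x in d['extent']],round(d['conf'],2)) for d in robot.find_in(t,c)][:3])
print(robot.get_obs())
E
```

```text
pics
side {'camera_matrix': array([[538.60592943,   0.        , 278.28832264],
       [  0.        , 538.60592943, 212.87531139],
       [  0.        ,   0.        ,   1.        ]]), 'rvec': array([ 1.02825037, -2.45278805,  1.03552332]), 'tvec': array([0.37076128, 0.29699064, 1.11226409])}
stamp_red [([247, 268, 29, 32], 0.85)]
stamp_blue [([366, 177, 18, 27], 0.74)]
ink_bottle [([309, 235, 16, 27], 0.9)]
coaster [([346, 212, 23, 19], 0.91)]
glue_pot [([209, 302, 23, 35], 0.81)]
tray_red [([176, 250, 41, 31], 0.45)]
tray_blue [([175, 250, 43, 33], 0.72)]
bottle_holder [([223, 223, 25, 26], 0.96)]
pot_board [([278, 190, 55, 36], 0.79)]
bead_jar [([128, 303, 30, 43], 0.85), ([176, 249, 40, 32], 0.62)]
top {'camera_matrix': array([[391.70010989,   0.        , 282.34361651],
       [  0.        , 391.70010989, 211.15354069],
       [  0.        ,   0.        ,   1.        ]]), 'rvec': array([ 2.20513038, -1.99996729,  0.2145322 ]), 'tvec': array([-0.04170696,  0.54720681,  1.09280172])}
stamp_red [([229, 238, 9, 15], 0.78), ([186, 239, 20, 17], 0.41)]
stamp_blue [([380, 251, 7, 14], 0.5
[... 496 characters left out ...]
joint_positions': array([-1.26812895e+00,  8.71817218e-02,  1.37071822e+00,  5.20799791e-06,
        1.68356514e+00, -1.03134450e-01]), 'qvel': array([-2.38109213e-04,  3.78021846e-04,  1.21079282e-03,  1.95719948e-03,
       -7.87540537e-05, -6.16277650e-04]), 'joint_torque': array([-9.71128065e-04, -3.40054822e+01, -3.02601635e+01,  7.18402374e-02,
        2.36410304e-02,  1.32545324e-05]), 'tool_pos': array([ 0.21710167, -0.5053607 ,  0.22250662]), 'ee_rot': array([3.14146523e+00, 7.98572054e-06, 4.05802414e-01]), 'wrist_force': array([ 1.13121602, -0.71358295,  0.28195212]), 'wrist_torque': array([ 0.04904299, -0.01321596,  0.0009668 ]), 'finger_force': 0.0, 'width': 0.09397852094297236}
```

```bash
python3 - <<'E'
import cv2
a=cv2.imread("pics/top0.png")[160:285,130:400]; cv2.imwrite("pics/top0c.png",cv2.resize(a,None,fx=2.95,fy=2.95,interpolation=cv2.INTER_CUBIC))
a=cv2.imread("pics/side0.png")[145:345,100:400]; cv2.imwrite("pics/side0c.png",cv2.resize(a,None,fx=2.6,fy=2.6,interpolation=cv2.INTER_CUBIC))
E
```

```text
(no output)
```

View pics/top0c.png

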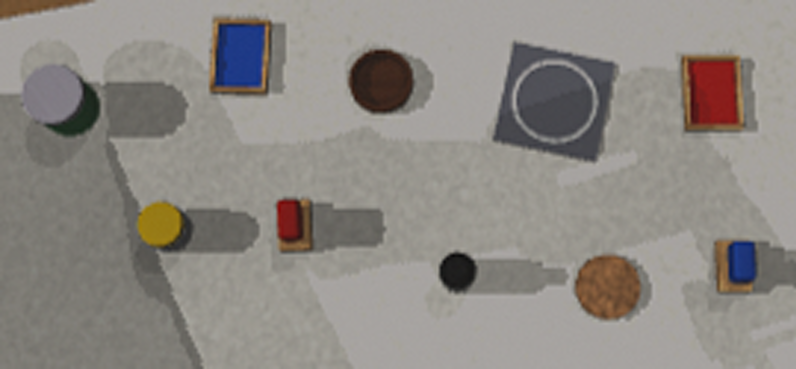

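View pics/side0c.png

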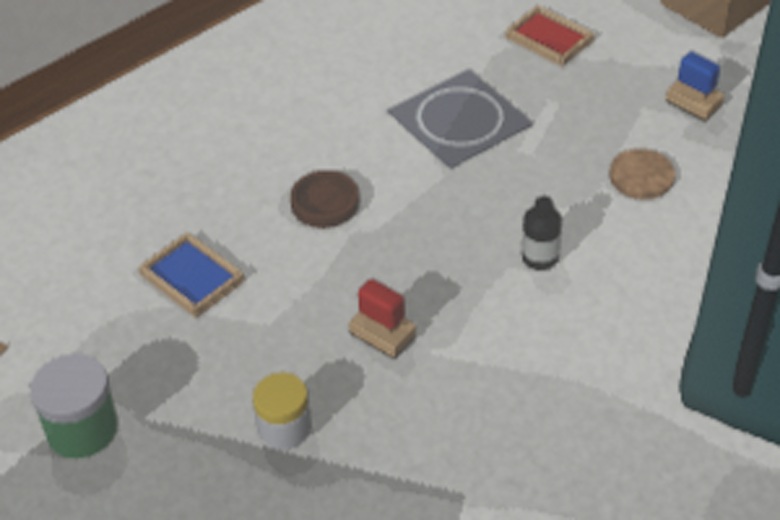

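```bash
cat > see.py <<'E'
import numpy as np, cv2
from scipy.optimize import minimize
S=4
def P(robot,c):
    p=robot.camera_params(c); return p['camera_matrix'],p['rvec'],p['tvec']
def proj(p,X): return cv2.projectPoints(np.float64(X).reshape(-1,1,3),p[1],p[2],p[0],None)[0].reshape(-1,2)
def ray(p,uv,z):
    R=cv2.Rodrigues(p[1])[0]; C=-R.T@p[2]; d=R.T@np.linalg.inv(p[0])@[uv[0],uv[1],1]; return C+d*(z-C[2])/d[2]
def ring(d,z):
    a=np.linspace(0,2*np.pi,40)[:-1]; return np.c_[d/2*np.cos(a),d/2*np.sin(a),0*a+z]
def rect(a,b,z): return np.array([[a/2,b/2,z],[-a/2,b/2,z],[-a/2,-b/2,z],[a/2,-b/2,z]])
V=np.vstack
red=lambda h,s,v:((h<9)|(h>170))&(s>130)
blue=lambda h,s,v:(h>105)&(h<128)&(s>130)
fl=[rect(.07,.05,.005),rect(.07,.05,.012)]
M={'stamp_red':(red,[V([rect(.04,.022,.028),rect(.04,.022,.06)])]),
'stamp_blue':(blue,[V([rect(.04,.022,.028),rect(.04,.022,.06)])]),
'tray_red':(red,fl),'tray_blue':(blue,fl),
'ink_bottle':(lambda h,s,v:v<75,[V([ring(.036,0),ring(.036,.054),ring(.018,.076)])]),
'coaster':(lambda h,s,v:(h>5)&(h<25)&(s>75),[V([ring(.066,0),ring(.066,.01)])]),
'glue_pot':(lambda h,s,v:(h>18)&(h<32)&(s>130),[V([ring(.045,.036),ring(.045,.05)])]),
'bottle_holder':(lambda h,s,v:(v<95)&(s>60),[V([ring(.068,0),ring(.068,.016)])]),
'pot_board':(lambda h,s,v:(v<112)&(h>100),[V([rect(.11,.11,0),rect(.11,.11,.003)])])}
def mask(im,box,f):
    cx,cy,w,h=box; x0,y0=int(cx-w/2-8),int(cy-h/2-8); x1,y1=int(cx+w/2+9),int(cy+h/2+9)
    a=cv2.resize(im[y0:y1,x0:x1],None,fx=S,fy=S,interpolation=cv2.INTER_CUBIC)
    H=cv2.cvtColor(a,cv2.COLOR_RGB2HSV); m=f(*[H[...,i].astype(int) for i in range(3)]).astype(np.uint8)
    n,l,st,_=cv2.connectedComponentsWithStats(m); 
    if n<2: return None
    k=1+np.argmax(st[1:,4]); c=np.argwhere(l==k)[:,::-1].astype(np.int32)
    o=np.zeros_like(m); cv2.fillConvexPoly(o,cv2.convexHull(c),1); return o,x0,y0
def rend(p,parts,q,mk):
    o=np.ones_like(mk[0]); c,s=np.cos(q[2]),np.sin(q[2])
    for A in parts:
        X=A@np.array([[c,s,0],[-s,c,0],[0,0,1]])+[q[0],q[1],q[3] if len(q)>3 else 0]
        uv=(proj(p,X)-[mk[1],mk[2]]+.5)*S-.5
        t=np.zeros_like(o); cv2.fillConvexPoly(t,cv2.convexHull((uv*16).round().astype(np.int32)),1,shift=4); o&=t
    return o
def fit(robot,name,ims,boxes,z=0,cams=("top","side")):
    f,parts=M[name]; ps={c:P(robot,c) for c in cams}; mk={c:mask(ims[c],boxes[c],f) for c in cams}
    mk={c:m for c,m in mk.items() if m is not None}
    def cost(q):
        r=0
        for c,m in mk.items():
            o=rend(ps[c],parts,(*q,z),m); r+=(o^m[0]).sum()/m[0].sum()
        return r
    c0=list(mk)[0]; m=mk[c0]; cen=np.argwhere(m[0]).mean(0)[::-1]/S+[m[1],m[2]]-.5
    zm=np.mean(np.vstack(parts)[:,2])+z; b=ray(ps[c0],cen,zm)
    yaws=[0] if np.ptp(parts[0][:,0])-np.ptp(parts[0][:,1])<1e-3 and len(parts[0])>10 else np.arange(0,np.pi,np.pi/6)
    best=min((minimize(cost,[b[0],b[1],y],method='Nelder-Mead',options=dict(initial_simplex=[[b[0],b[1],y],[b[0]+.006,b[1],y],[b[0],b[1]+.006,y],[b[0],b[1],y+.25]],xatol=1e-5,fatol=1e-5)) for y in yaws),key=lambda r:r.fun)
    return best.x,best.fun,{c:(round(float(mk[c][0].sum())/S/S)) for c in mk}
E
python3 - <<'E'
from bench import robot
import cv2,see
ims={c:cv2.imread(f"pics/{c}0.png")[...,::-1].copy() for c in("top","side")}
B={'stamp_red':((229,238,9,15),(247,268,29,32)),'stamp_blue':((380,251,7,14),(366,177,18,27)),'ink_bottle':((285,252,10,14),(309,235,16,27)),
'coaster':((336,257,27,24),(346,212,23,19)),'glue_pot':((187,238,15,16),(209,302,23,35)),'tray_red':((371,192,19,25),(311,158,30,20)),
'tray_blue':((212,180,18,25),(175,250,41,32)),'bottle_holder':((260,188,22,22),(225,222,27,24)),'pot_board':((318,195,44,40),(278,190,55,36))}
for n,(t,s) in B.items():
    o=[n]
    for cams in(("top","side"),("top",),("side",)):
        q,f,a=see.fit(robot,n,ims,dict(top=t,side=s),cams=cams); o.append((q.round(4).tolist(),round(f,3)))
    print(o,a)
print('jar',see.ray(see.P(robot,'top'),(151,194),.033),'ref')
E
```

```text
['stamp_red', ([0.4674, 0.1649, 0.0446], np.float64(0.909)), ([0.4656, 0.1643, 3.3798], np.float64(0.234)), ([0.4701, 0.1635, 2.7666], np.float64(0.522))] {'side': 187}
['stamp_blue', ([0.4694, -0.2858, 0.4984], np.float64(0.978)), ([0.4698, -0.285, 0.3017], np.float64(0.384)), ([0.4708, -0.287, 2.5019], np.float64(0.486))] {'side': 144}
['ink_bottle', ([0.433, -0.0065, -0.1725], np.float64(1.304)), ([0.4331, -0.0065, 0.219], np.float64(0.121)), ([0.4398, -0.0165, 0.0991], np.float64(1.163))] {'side': 178}
['coaster', ([0.4366, -0.1601, 0.0873], np.float64(0.282)), ([0.4365, -0.1601, 0.1387], np.float64(0.047)), ([0.4362, -0.1636, 0.1509], np.float64(0.23))] {'side': 345}
['glue_pot', ([0.4504, 0.2922, 0.3722], np.float64(0.467)), ([0.4507, 0.2928, 0.1917], np.float64(0.11)), ([0.4526, 0.2909, 0.1472], np.float64(0.349))] {'side': 273}
['tray_red', ([0.65, -0.256, 3.2559], np.float64(0.222)), ([0.6505, -0.2557, 0.1038], np.float64(0.037)), ([0.6498, -0.2546, 3.2571], np.float64(0.187))] {'side': 179}
['tray_blue', ([0.6417, 0.2452, 3.2437], np.float64(0.242)), ([0.6426, 0.2455, 3.2313], np.float64(0.054)), ([0.6406, 0.2445, 3.2862], np.float64(0.181))] {'side': 331}
['bottle_holder', ([0.6281, 0.0928, 0.2036], np.float64(0.458)), ([0.6282, 0.0927, 0.2321], np.float64(0.1)), ([0.6341, 0.0908, 0.2931], np.float64(0.351))] {'side': 386}
['pot_board', ([0.6259, -0.0909, -0.1212], np.float64(0.938)), ([0.6268, -0.0909, 1.4488], np.float64(0.01)), ([0.6212, -0.0943, 1.3428], np.float64(0.923))] {'side': 597}
jar [0.56830233 0.41397216 0.033     ] ref
```

```bash
python3 - <<'E'
from bench import robot
import cv2,see,numpy as np
ims={c:cv2.imread(f"pics/{c}0.png")[...,::-1].copy() for c in("top","side")}
Q={'stamp_red':(.4656,.1643,0.0),'stamp_blue':(.4698,-.285,0.),'ink_bottle':(.4331,-.0065,0),'coaster':(.4365,-.1601,0),'glue_pot':(.4507,.2928,0),'bottle_holder':(.6282,.0927,0),'tray_red':(.6505,-.2557,.1038),'pot_board':(.6268,-.0909,1.449)}
rows=[]
for c in("top","side"):
    p=see.P(robot,c); r=[]
    for n,q in Q.items():
        X=np.vstack(see.M[n][1])+[q[0],q[1],0]; uv=see.proj(p,X); x,y=uv.mean(0).round().astype(int)
        w=20 if n!='pot_board' else 33
        a=ims[c][y-w:y+w,x-w:x+w]; k=200/(2*w); a=cv2.resize(a,(200,200),interpolation=cv2.INTER_CUBIC)
        cs,sn=np.cos(q[2]),np.sin(q[2])
        for A in see.M[n][1]:
            X=A@np.array([[cs,sn,0],[-sn,cs,0],[0,0,1]])+[q[0],q[1],0]
            h=cv2.convexHull((((see.proj(p,X)-[x-w,y-w]+.5)*k-.5)).round().astype(np.int32))
            cv2.polylines(a,[h],True,(0,255,0),1)
        r.append(a)
    rows+= [np.hstack(r[:4]),np.hstack(r[4:])]
o=np.vstack([rows[0],rows[2],rows[3]]) 
cv2.imwrite("pics/ov.png",o[...,::-1])
E
```

```text
(no output)
```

View pics/ov.png

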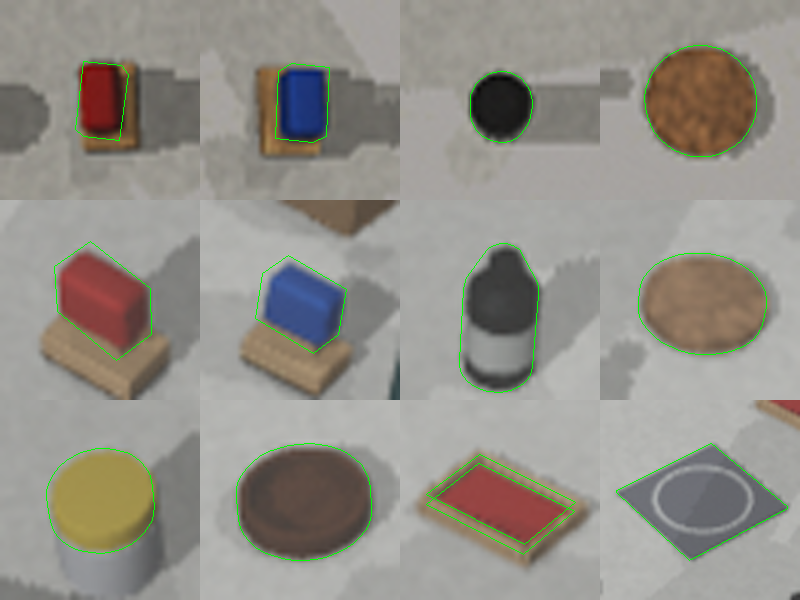

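```bash
sed -i "s/^red=.*/red=lambda h,s,v:((h<7)|(h>168))\&(s>85)/;s/^blue=.*/blue=lambda h,s,v:(h>105)\&(h<128)\&(s>70)/;s/(h<32)&(s>130)/(h<34)\&(s>70)/;s/(h<25)&(s>75)/(h<25)\&(s>45)/" see.py
python3 - <<'E'
from bench import robot
import cv2,see
ims={c:cv2.imread(f"pics/{c}0.png")[...,::-1].copy() for c in("top","side")}
B={'stamp_red':((229,238,9,15),(247,264,24,26)),'stamp_blue':((380,251,7,14),(368,174,16,20)),
'coaster':((336,257,27,24),(346,212,23,19)),'glue_pot':((187,238,15,16),(209,300,23,25)),'tray_red':((371,192,19,25),(311,158,30,20)),
'tray_blue':((212,180,18,25),(175,250,41,32))}
for n,(t,s) in B.items():
    o=[n]
    for cams in(("top","side"),("top",),("side",)):
        q,f,a=see.fit(robot,n,ims,dict(top=t,side=s),cams=cams); o.append((q.round(4).tolist(),round(f,3)))
    print(o,a)
E
```

```text
['stamp_red', ([0.4669, 0.1648, 0.1283], np.float64(0.573)), ([0.4679, 0.1653, 0.2576], np.float64(0.212)), ([0.4666, 0.1646, 2.9679], np.float64(0.298))] {'side': 229}
['stamp_blue', ([0.4688, -0.2855, 0.3286], np.float64(0.615)), ([0.4688, -0.286, 0.0951], np.float64(0.266)), ([0.468, -0.2856, 0.5502], np.float64(0.271))] {'side': 175}
['coaster', ([0.4363, -0.1601, 0.0651], np.float64(0.126)), ([0.4363, -0.16, -0.0245], np.float64(0.012)), ([0.4356, -0.1609, 0.0684], np.float64(0.105))] {'side': 385}
['glue_pot', ([0.4504, 0.2925, 0.1153], np.float64(0.143)), ([0.4505, 0.2925, 0.0574], np.float64(0.026)), ([0.4505, 0.2912, -0.0253], np.float64(0.103))] {'side': 334}
['tray_red', ([0.6502, -0.2559, 0.1069], np.float64(0.062)), ([0.6501, -0.2554, 0.1065], np.float64(0.021)), ([0.6495, -0.2563, 0.1106], np.float64(0.025))] {'side': 216}
['tray_blue', ([0.6415, 0.2452, 3.2157], np.float64(0.08)), ([0.6424, 0.2453, 0.0749], np.float64(0.011)), ([0.6406, 0.2447, 3.2094], np.float64(0.027))] {'side': 386}
```

```bash
python3 - <<'E'
from bench import robot
import cv2,see,numpy as np
ims={c:cv2.imread(f"pics/{c}0.png")[...,::-1].copy() for c in("top","side")}
B={'stamp_red':((229,238,9,15),(247,268,29,32)),'stamp_blue':((380,251,9,16),(366,177,22,28))}
from see import *
for shr in(0,.004):
  for n,(t,s) in B.items():
    see.M[n]=(lambda h,s,v:(s>60),[V([rect(.052,.034,0),rect(.052,.034,.018),rect(.04-shr,.022-shr,.06-shr/4)])])
    o=[n]
    for cams in(("top","side"),("top",),("side",)):
        q,f,a=see.fit(robot,n,ims,dict(top=t,side=s),cams=cams); o.append((q.round(4).tolist(),round(f,3)))
    print(o,a)
E
```

```text
['stamp_red', ([0.4676, 0.165, 0.1461], np.float64(0.281)), ([0.4674, 0.1649, 0.1638], np.float64(0.072)), ([0.4658, 0.1642, 3.0531], np.float64(0.179))] {'side': 500}
['stamp_blue', ([0.468, -0.2882, 2.3297], np.float64(1.715)), ([0.4691, -0.2844, 0.05], np.float64(0.083)), ([0.4961, -0.3281, 2.2341], np.float64(0.904))] {'side': 179}
['stamp_red', ([0.4674, 0.1649, 0.1631], np.float64(0.19)), ([0.4678, 0.1652, 0.1536], np.float64(0.046)), ([0.4668, 0.1628, 0.0117], np.float64(0.121))] {'side': 500}
['stamp_blue', ([0.4697, -0.2858, 0.1048], np.float64(1.542)), ([0.4693, -0.2859, 0.0975], np.float64(0.033)), ([0.4953, -0.327, 2.2798], np.float64(0.86))] {'side': 179}
```

The trays, board, coaster, holder, stamps and pot all show clearly. The model outlines match both pictures to 1–2 mm, so I'll start moving by squaring the tool yaw to 0.

Call:
servo_tool([
  [0, 0, 0, 0, 0, 0.2583, 60],
  [0, 0, 0, 0, 0, 0.2583, 60],
  [0, 0, 0, 0, 0, 0.2583, 60],
  [0, 0, 0, 0, 0, 0.2583, 60],
  [0, 0, 0, 0, 0, 0.2583, 60],
])

```text
time: 1.52
tool_pos: [0.2171, -0.5054, 0.2225]
ee_rot: [3.141, -0.0, -0.0]
wrist_force: [0.6, 1.0, -0.6]
width: 0.0639
finger_force: 0.0
```

Call:
servo_tool([
  [0.84, -0.73, 0.1, 0, 0, 0, 60],
  [0.84, -0.73, 0.1, 0, 0, 0, 60],
  [0.84, -0.73, 0.1, 0, 0, 0, 60],
  [0.84, -0.73, 0.1, 0, 0, 0, 60],
  [0.84, -0.73, 0.1, 0, 0, 0, 60],
])

```text
time: 1.93
tool_pos: [0.3019, -0.4316, 0.2125]
ee_rot: [3.141, 0.0, 0.004]
wrist_force: [-0.0, 0.1, -0.1]
width: 0.0603
finger_force: 0.0
```

Call:
servo_tool([
  [0.84, -0.73, 0.4, 0, 0, 0, 60],
  [0.84, -0.73, 0.4, 0, 0, 0, 60],
  [0.84, -0.73, 0.4, 0, 0, 0, 60],
  [0.84, -0.73, 0.4, 0, 0, 0, 60],
  [0.84, -0.73, 0.4, 0, 0, 0, 60],
])

```text
time: 2.35
tool_pos: [0.3849, -0.3592, 0.1716]
ee_rot: [-3.141, 0.002, 0.002]
wrist_force: [-0.9, -1.1, -0.4]
width: 0.0604
finger_force: 0.0
```

Call:
servo_tool([
  [0.842, -0.736, 0.6, 0, 0, 0, 60],
  [0.842, -0.736, 0.6, 0, 0, 0, 60],
  [0.842, -0.736, 0.6, 0, 0, -0.064, 60],
  [0.842, -0.736, 0.6, 0, 0, -0.064, 60],
  [0.842, -0.736, 0.6, 0, 0, -0.064, 60],
  [0.842, -0.736, 0.6, 0, 0, -0.064, 60],
])

```text
time: 2.85
tool_pos: [0.4687, -0.2878, 0.1134]
ee_rot: [3.14, -0.0, 0.099]
wrist_force: [0.7, 0.2, 0.4]
width: 0.0598
finger_force: 0.0
```

```bash
python3 - <<'E'
from bench import robot
import cv2,see,numpy as np
a=[]
for c,b in(("top",(382,249)),("side",(366,170))):
    im=robot.snapshot(c)[b[1]-40:b[1]+40,b[0]-40:b[0]+40]; a.append(cv2.resize(im,(380,380),interpolation=cv2.INTER_CUBIC))
cv2.imwrite("pics/g1.png",np.hstack(a)[...,::-1]); o=robot.get_obs(); print(o['tool_pos'],o['ee_rot'],o['time'])
E
```

```text
[ 0.46882707 -0.28814679  0.11410902] [ 3.13893281e+00 -1.49345012e-03  9.75115208e-02] 2.95
```

View pics/g1.png

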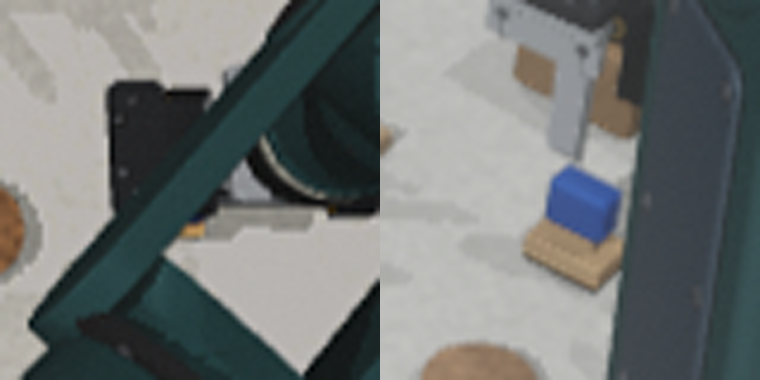

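```bash
python3 - <<'E'
from bench import robot
import see,cv2
p=see.P(robot,"side")
for uv in((377,158),(356,147),(398,150)): print(see.ray(p,uv,0).round(3))
a=cv2.imread("pics/top0.png"); cv2.imwrite("pics/topfull.png",a)
o=robot.get_obs(); print(o['tool_pos'],o['joint_positions'])
E
```

```text
[ 0.52  -0.401  0.   ]
[ 0.596 -0.398  0.   ]
[ 0.5   -0.477 -0.   ]
[ 0.46882707 -0.28814679  0.11410902] [-6.53566300e-01  1.32111003e-01  1.53838015e+00 -9.29943548e-04
  1.46819475e+00  8.19814394e-01]
```

View pics/topfull.png

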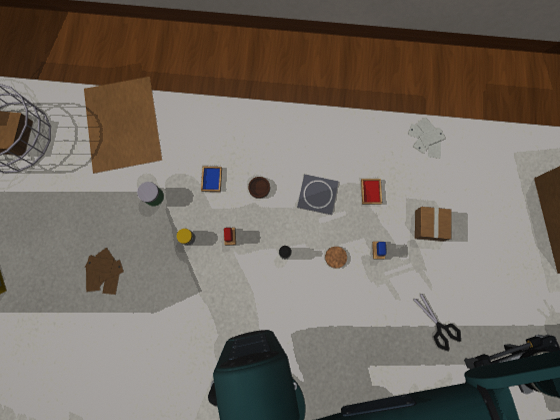

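The cardboard box at (433,223) is clear of the gripper, so I'll descend and grip blue.

Call:
servo_tool([
  [0, 0, 0.3, 0, 0, 0, 60],
  [0, 0, 0.5, 0, 0, 0, 60],
  [0, 0, 0.685, 0, 0, 0, 60],
  [0, 0, 0.685, 0, 0, 0, 60],
  [0, 0, 0.685, 0, 0, 0, 60],
  [0, 0, 0.685, 0, 0, 0, 60],
])

```text
time: 3.45
tool_pos: [0.4698, -0.2874, 0.046]
ee_rot: [3.139, -0.002, 0.099]
wrist_force: [-0.3, 0.0, 0.8]
width: 0.0601
finger_force: 0.0
```

Call:
servo_tool([
  [0, 0, 0, 0, 0, 0, 10],
  [0, 0, 0, 0, 0, 0, 10],
  [0, 0, 0, 0, 0, 0, 10],
  [0, 0, 0, 0, 0, 0, 10],
  [0, 0, 0, 0, 0, 0, 10],
  [0, 0, 0, 0, 0, 0, 10],
  [0, 0, 0, 0, 0, 0, 10],
])

```text
time: 4.03
tool_pos: [0.4694, -0.2856, 0.0441]
ee_rot: [-3.142, -0.0, 0.101]
wrist_force: [0.5, 1.1, 0.1]
width: 0.0219
finger_force: 30.0
```

Call:
servo_tool([
  [0, 0, -0.2, 0, 0, 0, 10],
  [0, 0, -0.5, 0, 0, 0, 10],
  [0, 0, -0.8, 0, 0, 0, 10],
  [0, 0, -1, 0, 0, 0.064, 10],
  [0, 0, -1, 0, 0, 0.064, 10],
  [0, 0, -1, 0, 0, 0.064, 10],
  [0, 0, -1, 0, 0, 0.064, 10],
])

```text
time: 4.62
tool_pos: [0.4685, -0.2851, 0.142]
ee_rot: [-3.14, 0.002, 0.002]
wrist_force: [-0.1, -0.2, -1.6]
width: 0.0222
finger_force: 30.0
```

Call:
servo_tool([
  [0.1, -0.3, 0, 0, 0, 0, 10],
  [0.2, -0.6, 0, 0, 0, 0, 10],
  [0.288, -0.885, 0, 0, 0, 0, 10],
])

```text
time: 4.87
tool_pos: [0.4969, -0.1957, 0.1408]
ee_rot: [-3.139, 0.005, 0.0]
wrist_force: [0.6, 0.2, -1.9]
width: 0.0216
finger_force: 30.0
```

Call:
servo_tool([
  [0.1, -0.3, 0, 0, 0, 0, 10],
  [0.2, -0.6, 0, 0, 0, 0, 10],
  [0.288, -0.885, 0, 0, 0, 0, 10],
])

```text
time: 5.12
tool_pos: [0.5257, -0.1067, 0.1408]
ee_rot: [-3.14, 0.005, 0.002]
wrist_force: [-0.3, -0.5, -1.5]
width: 0.0218
finger_force: 30.0
```

Call:
servo_tool([
  [0.1, -0.3, 0, 0, 0, 0, 10],
  [0.2, -0.6, 0, 0, 0, 0, 10],
  [0.288, -0.885, 0, 0, 0, 0, 10],
])

```text
time: 5.37
tool_pos: [0.5545, -0.0183, 0.1407]
ee_rot: [-3.141, 0.005, 0.002]
wrist_force: [-0.1, 0.0, -0.6]
width: 0.0219
finger_force: 30.0
```

Call:
servo_tool([
  [0.1, -0.3, 0, 0, 0, 0, 10],
  [0.2, -0.6, 0, 0, 0, 0, 10],
  [0.288, -0.885, 0, 0, 0, 0, 10],
])

```text
time: 5.62
tool_pos: [0.5833, 0.07, 0.1406]
ee_rot: [3.141, 0.005, 0.002]
wrist_force: [0.4, -0.7, -0.9]
width: 0.022
finger_force: 30.0
```

Call:
servo_tool([
  [0.1, -0.3, 0, 0, 0, 0, 10],
  [0.2, -0.6, 0, 0, 0, 0, 10],
  [0.288, -0.885, 0, 0, 0, 0, 10],
])

```text
time: 5.87
tool_pos: [0.6121, 0.1583, 0.1404]
ee_rot: [3.141, 0.005, 0.002]
wrist_force: [0.9, 0.5, -0.8]
width: 0.0221
finger_force: 30.0
```

Call:
servo_tool([
  [0.1, -0.3, 0, 0, 0, 0, 10],
  [0.2, -0.6, 0, 0, 0, 0, 10],
  [0.287, -0.885, 0, 0, 0, 0, 10],
  [0.287, -0.885, 0, 0, 0, -0.048, 10],
  [0.287, -0.885, 0, 0, 0, -0.048, 10],
  [0.287, -0.885, 0, 0, 0, -0.048, 10],
])

```text
time: 6.37
tool_pos: [0.6408, 0.245, 0.1407]
ee_rot: [3.14, 0.005, 0.075]
wrist_force: [0.4, -0.5, -1.1]
width: 0.0217
finger_force: 30.0
```

Call:
servo_tool([
  [0, 0, 0.2, 0, 0, 0, 10],
  [0, 0, 0.4, 0, 0, 0, 10],
  [0, 0, 0.6, 0, 0, 0, 10],
  [0, 0, 0.75, 0, 0, 0, 10],
  [0, 0, 0.85, 0, 0, 0, 10],
  [0, 0, 0.85, 0, 0, 0, 10],
  [0, 0, 0.85, 0, 0, 0, 10],
  [0, 0, 0.85, 0, 0, 0, 10],
])

```text
time: 7.03
tool_pos: [0.6427, 0.245, 0.0602]
ee_rot: [-3.141, -0.002, 0.075]
wrist_force: [-0.4, 0.7, 0.6]
width: 0.0221
finger_force: 30.0
```

```bash
cat > obs.py <<'E'
from bench import robot
o=robot.get_obs(); print(o['time'],o['tool_pos'].round(4),o['ee_rot'].round(3),o['wrist_force'].round(1),o['width'])
E
python3 - <<'E'
from bench import robot
import cv2,see,numpy as np
a=[]
for c,b in(("top",(212,180)),("side",(175,245))):
    im=robot.snapshot(c)[b[1]-40:b[1]+40,b[0]-40:b[0]+40]; a.append(cv2.resize(im,(380,380),interpolation=cv2.INTER_CUBIC))
cv2.imwrite("pics/p1.png",np.hstack(a)[...,::-1])
E
python3 obs.py
```

```text
7.1333 [0.643  0.2453 0.0609] [-3.141e+00 -3.000e-03  7.500e-02] [ 0.5 -0.1 -0.4] 0.021583597615557167
```

View pics/p1.png

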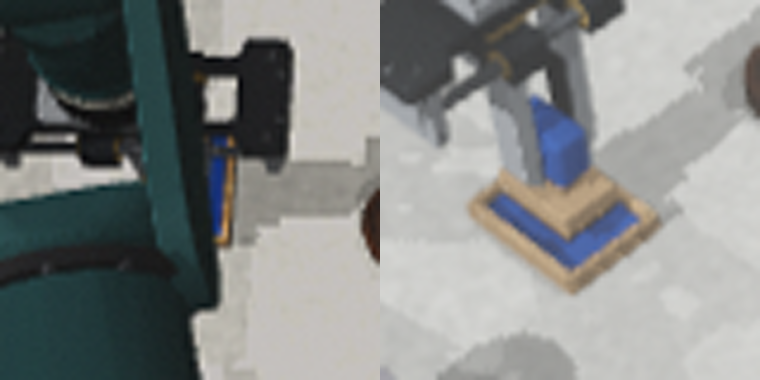

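Call:
servo_tool([
  [0, 0, 0.03, 0, 0, 0, 10],
  [0, 0, 0.05, 0, 0, 0, 10],
  [0, 0, 0.07, 0, 0, 0, 10],
  [0, 0, 0.085, 0, 0, 0, 10],
  [0, 0, 0.095, 0, 0, 0, 10],
  [0, 0, 0.1, 0, 0, 0, 10],
  [0, 0, 0.1, 0, 0, 0, 10],
  [0, 0, 0.1, 0, 0, 0, 10],
  [0, 0, 0.1, 0, 0, 0, 10],
  [0, 0, 0.1, 0, 0, 0, 10],
])

```text
time: 7.97
tool_pos: [0.6419, 0.2453, 0.0491]
ee_rot: [3.142, 0.0, 0.076]
wrist_force: [-1.3, 0.4, 0.8]
width: 0.0224
finger_force: 30.0
```

Call:
servo_tool([
  [0, 0, 0.01, 0, 0, 0, 10],
  [0, 0, 0.01, 0, 0, 0, 10],
  [0, 0, 0.01, 0, 0, 0, 10],
])

```text
time: 8.22
tool_pos: [0.642, 0.2453, 0.0491]
ee_rot: [-3.142, -0.0, 0.076]
wrist_force: [-3.6, -0.0, 5.1]
width: 0.022
finger_force: 30.0
```

Call:
servo_tool([
  [0, 0, 0, 0, 0, 0, 50],
  [0, 0, 0, 0, 0, 0, 50],
  [0, 0, 0, 0, 0, 0, 50],
  [0, 0, 0, 0, 0, 0, 50],
  [0, 0, -0.15, 0, 0, 0, 50],
  [0, 0, -0.4, 0, 0, 0, 50],
  [0, 0, -0.8, 0, 0, 0, 50],
  [0, 0, -1, 0, 0, 0.048, 60],
  [0, 0, -1, 0, 0, 0.048, 60],
  [0, 0, -1, 0, 0, 0.048, 60],
])

```text
time: 9.05
tool_pos: [0.643, 0.2455, 0.1498]
ee_rot: [-3.141, -0.004, 0.001]
wrist_force: [-0.6, -0.1, -0.6]
width: 0.0597
finger_force: 0.0
```

Call:
servo_tool([
  [-0.3, 0.13, 0, 0, 0, 0, 60],
  [-0.6, 0.27, 0, 0, 0, 0, 60],
  [-0.87, 0.4, 0, 0, 0, 0, 60],
])

```text
time: 9.3
tool_pos: [0.5522, 0.2044, 0.1436]
ee_rot: [3.14, 0.007, 0.001]
wrist_force: [-0.4, -0.5, 0.2]
width: 0.0598
finger_force: 0.0
```

Call:
servo_tool([
  [-0.3, 0.13, 0.05, 0, 0, 0, 60],
  [-0.6, 0.27, 0.05, 0, 0, 0, 60],
  [-0.875, 0.402, 0.05, 0, 0, 0, 60],
  [-0.875, 0.402, 0.05, 0, 0, -0.0987, 60],
  [-0.875, 0.402, 0.05, 0, 0, -0.0987, 60],
  [-0.875, 0.402, 0.05, 0, 0, -0.0987, 60],
  [-0.875, 0.402, 0.05, 0, 0, -0.0987, 60],
])

```text
time: 9.88
tool_pos: [0.4664, 0.1648, 0.1409]
ee_rot: [3.141, 0.004, 0.155]
wrist_force: [-0.3, -0.7, 1.0]
width: 0.06
finger_force: 0.0
```

Call:
servo_tool([
  [0, 0, 0.3, 0, 0, 0, 60],
  [0, 0, 0.6, 0, 0, 0, 60],
  [0, 0, 0.85, 0, 0, 0, 60],
  [0, 0, 0.99, 0, 0, 0, 60],
  [0, 0, 0.99, 0, 0, 0, 60],
  [0, 0, 0.99, 0, 0, 0, 60],
  [0, 0, 0.99, 0, 0, 0, 60],
])

```text
time: 10.47
tool_pos: [0.4683, 0.1653, 0.0446]
ee_rot: [3.142, -0.001, 0.155]
wrist_force: [0.5, 0.6, 0.5]
width: 0.0604
finger_force: 0.0
```

Call:
servo_tool([
  [0, 0, 0, 0, 0, 0, 10],
  [0, 0, 0, 0, 0, 0, 10],
  [0, 0, 0, 0, 0, 0, 10],
  [0, 0, 0, 0, 0, 0, 10],
  [0, 0, 0, 0, 0, 0, 10],
  [0, 0, 0, 0, 0, 0, 10],
  [0, 0, 0, 0, 0, 0, 10],
])

```text
time: 11.05
tool_pos: [0.4676, 0.165, 0.0442]
ee_rot: [3.141, -0.0, 0.155]
wrist_force: [1.1, 0.2, 1.4]
width: 0.0218
finger_force: 30.0
```

```bash
python3 - <<'E'
from bench import robot
import cv2,see,numpy as np
a=[]
for c,b in(("top",(220,205)),("side",(212,250))):
    im=robot.snapshot(c)[b[1]-55:b[1]+55,b[0]-55:b[0]+55]; a.append(cv2.resize(im,(390,390),interpolation=cv2.INTER_CUBIC))
cv2.imwrite("pics/p2.png",np.hstack(a)[...,::-1])
E
python3 obs.py
```

```text
11.15 [0.4676 0.165  0.0441] [ 3.141 -0.     0.155] [ 1.1 -0.6  0.8] 0.021540097612107106
```

View pics/p2.png

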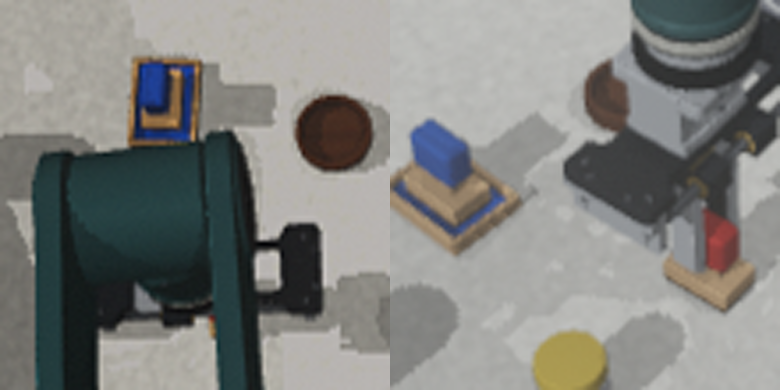

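Call:
servo_tool([
  [0, 0, -0.2, 0, 0, 0, 10],
  [0, 0, -0.5, 0, 0, 0, 10],
  [0, 0, -0.8, 0, 0, 0, 10],
  [0, 0, -1, 0, 0, 0.0987, 10],
  [0, 0, -1, 0, 0, 0.0987, 10],
  [0, 0, -1, 0, 0, 0.0987, 10],
  [0, 0, -1, 0, 0, 0.0987, 10],
])

```text
time: 11.73
tool_pos: [0.467, 0.165, 0.1434]
ee_rot: [3.141, 0.001, 0.001]
wrist_force: [-0.5, 0.9, -1.2]
width: 0.0216
finger_force: 30.0
```

Call:
servo_tool([
  [0.12, 0.28, 0, 0, 0, 0, 10],
  [0.24, 0.56, 0, 0, 0, 0, 10],
  [0.365, 0.842, 0, 0, 0, 0, 10],
])

```text
time: 11.98
tool_pos: [0.5031, 0.0803, 0.1422]
ee_rot: [3.141, 0.003, 0.003]
wrist_force: [-0.2, 0.6, -0.6]
width: 0.0219
finger_force: 30.0
```

Call:
servo_tool([
  [0.12, 0.28, 0, 0, 0, 0, 10],
  [0.24, 0.56, 0, 0, 0, 0, 10],
  [0.365, 0.842, 0, 0, 0, 0, 10],
])

```text
time: 12.23
tool_pos: [0.5397, -0.0045, 0.142]
ee_rot: [-3.141, 0.004, 0.001]
wrist_force: [0.1, -0.2, -0.8]
width: 0.0218
finger_force: 30.0
```

Call:
servo_tool([
  [0.12, 0.28, 0, 0, 0, 0, 10],
  [0.24, 0.56, 0, 0, 0, 0, 10],
  [0.365, 0.842, 0, 0, 0, 0, 10],
])

```text
time: 12.48
tool_pos: [0.5763, -0.0887, 0.1418]
ee_rot: [-3.141, 0.004, 0.001]
wrist_force: [0.9, 0.9, -1.6]
width: 0.0217
finger_force: 30.0
```

Call:
servo_tool([
  [0.12, 0.28, 0, 0, 0, 0, 10],
  [0.24, 0.56, 0, 0, 0, 0, 10],
  [0.365, 0.842, 0, 0, 0, 0, 10],
])

```text
time: 12.73
tool_pos: [0.6129, -0.1728, 0.1416]
ee_rot: [-3.14, 0.004, 0.001]
wrist_force: [0.1, 0.9, -1.0]
width: 0.0221
finger_force: 30.0
```

Call:
servo_tool([
  [0.12, 0.28, 0, 0, 0, 0, 10],
  [0.24, 0.56, 0, 0, 0, 0, 10],
  [0.367, 0.84, 0, 0, 0, 0, 10],
  [0.367, 0.84, 0, 0, 0, -0.068, 10],
  [0.367, 0.84, 0, 0, 0, -0.068, 10],
  [0.367, 0.84, 0, 0, 0, -0.068, 10],
])

```text
time: 13.23
tool_pos: [0.6494, -0.2554, 0.1416]
ee_rot: [-3.139, 0.003, 0.105]
wrist_force: [-0.2, 0.6, -0.7]
width: 0.0219
finger_force: 30.0
```

Call:
servo_tool([
  [0, 0, 0.2, 0, 0, 0, 10],
  [0, 0, 0.4, 0, 0, 0, 10],
  [0, 0, 0.6, 0, 0, 0, 10],
  [0, 0, 0.75, 0, 0, 0, 10],
  [0, 0, 0.85, 0, 0, 0, 10],
  [0, 0, 0.85, 0, 0, 0, 10],
  [0, 0, 0.85, 0, 0, 0, 10],
  [0, 0, 0.85, 0, 0, 0, 10],
])

```text
time: 13.9
tool_pos: [0.6509, -0.2556, 0.0605]
ee_rot: [3.14, -0.002, 0.107]
wrist_force: [0.3, 0.2, -0.7]
width: 0.0221
finger_force: 30.0
```

Call:
servo_tool([
  [0, 0, 0.03, 0, 0, 0, 10],
  [0, 0, 0.05, 0, 0, 0, 10],
  [0, 0, 0.07, 0, 0, 0, 10],
  [0, 0, 0.085, 0, 0, 0, 10],
  [0, 0, 0.095, 0, 0, 0, 10],
  [0, 0, 0.1, 0, 0, 0, 10],
  [0, 0, 0.1, 0, 0, 0, 10],
  [0, 0, 0.1, 0, 0, 0, 10],
  [0, 0, 0.105, 0, 0, 0, 10],
  [0, 0, 0.105, 0, 0, 0, 10],
])

```text
time: 14.73
tool_pos: [0.6502, -0.2559, 0.0492]
ee_rot: [3.141, -0.0, 0.107]
wrist_force: [-1.3, 0.2, 3.2]
width: 0.022
finger_force: 30.0
```

Call:
servo_tool([
  [0, 0, 0, 0, 0, 0, 50],
  [0, 0, 0, 0, 0, 0, 50],
  [0, 0, 0, 0, 0, 0, 50],
  [0, 0, 0, 0, 0, 0, 50],
  [0, 0, -0.15, 0, 0, 0, 50],
  [0, 0, -0.4, 0, 0, 0, 50],
  [0, 0, -0.8, 0, 0, 0, 50],
  [0, 0, -1, 0, 0, 0.068, 94],
  [0, 0, -1, 0, 0, 0.068, 94],
  [0, 0, -1, 0, 0, 0.068, 94],
])

```text
time: 15.57
tool_pos: [0.6511, -0.2561, 0.1506]
ee_rot: [3.14, -0.004, 0.002]
wrist_force: [-0.2, 0.7, -0.7]
width: 0.0666
finger_force: 0.0
```

Call:
servo_tool([
  [-0.35, -0.16, 0, 0, 0, 0, 94],
  [-0.713, -0.319, 0, 0, 0, 0, 94],
])

```text
time: 15.73
tool_pos: [0.5774, -0.2232, 0.1422]
ee_rot: [-3.138, 0.008, 0.002]
wrist_force: [0.3, 0.2, 1.3]
width: 0.08
finger_force: 0.0
```

Call:
servo_tool([
  [-0.35, -0.16, 0, 0, 0, 0, 94],
  [-0.713, -0.319, 0, 0, 0, 0, 94],
])

```text
time: 15.9
tool_pos: [0.5047, -0.1905, 0.1446]
ee_rot: [-3.139, 0.006, 0.002]
wrist_force: [-0.1, -0.5, -0.6]
width: 0.0922
finger_force: 0.0
```

Call:
servo_tool([
  [-0.35, -0.16, 0.1, 0, 0, 0, 94],
  [-0.713, -0.319, 0.3, 0, 0, 0, 94],
  [-0.713, -0.319, 0.3, 0, 0, 0, 94],
  [-0.713, -0.319, 0.3, 0, 0, 0, 94],
  [-0.713, -0.319, 0.3, 0, 0, 0, 94],
])

```text
time: 16.32
tool_pos: [0.4359, -0.1598, 0.1172]
ee_rot: [-3.141, 0.001, 0.001]
wrist_force: [0.9, -0.1, 0.6]
width: 0.0939
finger_force: 0.0
```

Call:
servo_tool([
  [0, 0, 0.3, 0, 0, 0, 94],
  [0, 0, 0.5, 0, 0, 0, 94],
  [0, 0, 0.7, 0, 0, 0, 94],
  [0, 0, 0.85, 0, 0, 0, 94],
  [0, 0, 0.9, 0, 0, 0, 94],
  [0, 0, 0.9, 0, 0, 0, 94],
  [0, 0, 0.9, 0, 0, 0, 94],
  [0, 0, 0.93, 0, 0, 0, 94],
  [0, 0, 0.96, 0, 0, 0, 94],
  [0, 0, 0.985, 0, 0, 0, 94],
  [0, 0, 0.985, 0, 0, 0, 94],
  [0, 0, 0.985, 0, 0, 0, 94],
])

```text
time: 17.32
tool_pos: [0.4363, -0.16, 0.0201]
ee_rot: [3.141, -0.0, 0.0]
wrist_force: [0.0, -0.5, 0.3]
width: 0.0939
finger_force: 0.0
```

```bash
python3 - <<'E'
from bench import robot
import cv2,see,numpy as np
a=[]
for c,b in(("top",(350,220)),("side",(340,185))):
    im=robot.snapshot(c)[b[1]-55:b[1]+55,b[0]-55:b[0]+55]; a.append(cv2.resize(im,(390,390),interpolation=cv2.INTER_CUBIC))
cv2.imwrite("pics/p3.png",np.hstack(a)[...,::-1])
E
python3 obs.py
```

```text
17.4167 [ 0.4364 -0.1601  0.0202] [ 3.141 -0.     0.   ] [-1.1  0.4 -0.3] 0.09406177994498698
```

View pics/p3.png

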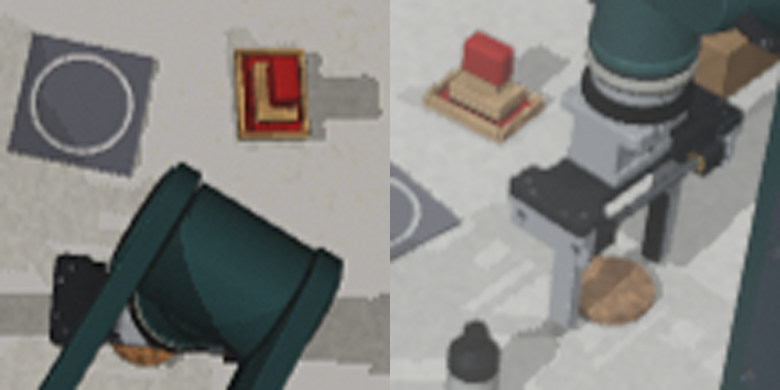

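Call:
servo_tool([
  [0, 0, 0, 0, 0, 0, 50],
  [0, 0, 0, 0, 0, 0, 50],
  [0, 0, 0, 0, 0, 0, 50],
  [0, 0, 0, 0, 0, 0, 50],
  [0, 0, 0, 0, 0, 0, 50],
  [0, 0, 0, 0, 0, 0, 50],
])

```text
time: 17.92
tool_pos: [0.4363, -0.1601, 0.02]
ee_rot: [3.141, -0.0, 0.0]
wrist_force: [0.1, 0.3, 1.4]
width: 0.0649
finger_force: 30.0
```

Call:
servo_tool([
  [0, 0, -0.1, 0, 0, 0, 50],
  [0, 0, -0.3, 0, 0, 0, 50],
  [0, 0, -0.5, 0, 0, 0, 50],
  [0, 0, -0.7, 0, 0, 0, 50],
  [0, 0, -0.8, 0, 0, 0, 50],
  [0, 0, -0.8, 0, 0, 0, 50],
])

```text
time: 18.42
tool_pos: [0.4382, -0.161, 0.1034]
ee_rot: [3.139, -0.006, 0.0]
wrist_force: [-0.3, -0.5, 0.2]
width: 0.0651
finger_force: 30.0
```

Call:
servo_tool([
  [0.25, -0.09, 0, 0, 0, 0, 50],
  [0.5, -0.18, 0, 0, 0, 0, 50],
  [0.75, -0.27, 0, 0, 0, 0, 50],
  [0.953, -0.346, 0, 0, 0, 0, 50],
])

```text
time: 18.75
tool_pos: [0.5322, -0.1246, 0.0986]
ee_rot: [-3.141, 0.002, 0.0]
wrist_force: [-0.2, -0.5, -0.3]
width: 0.0651
finger_force: 30.0
```

Call:
servo_tool([
  [0.25, -0.09, 0, 0, 0, 0, 50],
  [0.5, -0.18, 0, 0, 0, 0, 50],
  [0.75, -0.27, 0, 0, 0, 0, 50],
  [0.952, -0.346, 0, 0, 0, 0, 50],
  [0.952, -0.346, 0.2, 0, 0, 0, 50],
  [0.952, -0.346, 0.4, 0, 0, 0, 50],
  [0.952, -0.346, 0.55, 0, 0, 0, 50],
  [0.952, -0.346, 0.65, 0, 0, 0, 50],
  [0.952, -0.346, 0.65, 0, 0, 0, 50],
  [0.952, -0.346, 0.65, 0, 0, 0, 50],
  [0.952, -0.346, 0.65, 0, 0, 0, 50],
])

```text
time: 19.67
tool_pos: [0.6273, -0.0911, 0.0358]
ee_rot: [3.141, -0.001, -0.0]
wrist_force: [-0.3, 0.1, -0.7]
width: 0.0652
finger_force: 30.0
```

```bash
python3 - <<'E'
from bench import robot
import cv2,see,numpy as np
a=[]
for c,b in(("top",(318,195)),("side",(278,190))):
    im=robot.snapshot(c)[b[1]-40:b[1]+40,b[0]-40:b[0]+40]; a.append(cv2.resize(im,(390,390),interpolation=cv2.INTER_CUBIC))
cv2.imwrite("pics/p4.png",np.hstack(a)[...,::-1])
E
python3 obs.py
```

```text
19.7667 [ 0.6278 -0.0912  0.0366] [ 3.141e+00 -3.000e-03 -0.000e+00] [ 0.3  0.6 -0.5] 0.0649001657373855
```

View pics/p4.png

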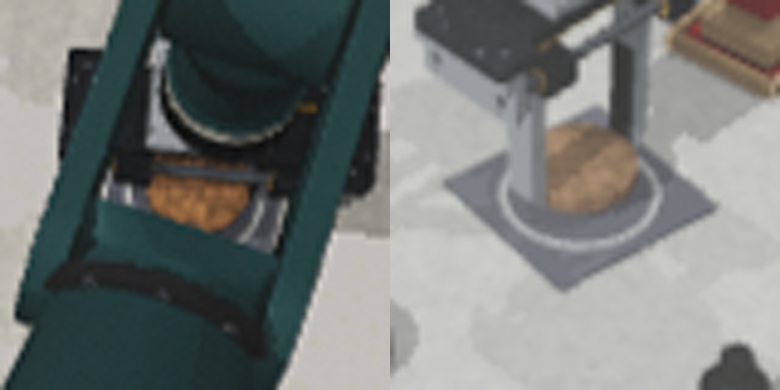

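Call:
servo_tool([
  [0, 0, 0.03, 0, 0, 0, 50],
  [0, 0, 0.06, 0, 0, 0, 50],
  [0, 0, 0.08, 0, 0, 0, 50],
  [0, 0, 0.1, 0, 0, 0, 50],
  [0, 0, 0.115, 0, 0, 0, 50],
  [0, 0, 0.12, 0, 0, 0, 50],
  [0, 0, 0.12, 0, 0, 0, 50],
  [0, 0, 0.12, 0, 0, 0, 50],
  [0, 0, 0.12, 0, 0, 0, 50],
])

```text
time: 20.52
tool_pos: [0.6268, -0.0909, 0.0231]
ee_rot: [3.141, 0.0, 0.0]
wrist_force: [-1.6, -0.5, 1.0]
width: 0.0652
finger_force: 30.0
```

Call:
servo_tool([
  [0, 0, 0.007, 0, 0, 0, 50],
  [0, 0, 0.007, 0, 0, 0, 50],
  [0, 0, 0.007, 0, 0, 0, 50],
])

```text
time: 20.77
tool_pos: [0.6268, -0.0908, 0.023]
ee_rot: [3.141, -0.0, 0.0]
wrist_force: [-1.9, 1.0, 4.8]
width: 0.0652
finger_force: 30.0
```

Call:
servo_tool([
  [0, 0, 0, 0, 0, 0, 86],
  [0, 0, 0, 0, 0, 0, 86],
  [0, 0, 0, 0, 0, 0, 86],
  [0, 0, 0, 0, 0, 0, 86],
  [0, 0, -0.1, 0, 0, 0, 86],
  [0, 0, -0.3, 0, 0, 0, 86],
  [0, 0, -0.6, 0, 0, 0, 80],
  [0, 0, -0.957, 0, 0, 0, 70],
  [0, 0, -0.957, 0, 0, 0, 70],
  [0, 0, -0.957, 0, 0, 0, 70],
])

```text
time: 21.6
tool_pos: [0.629, -0.0913, 0.1225]
ee_rot: [3.14, -0.008, 0.0]
wrist_force: [-0.3, 0.0, -0.4]
width: 0.0702
finger_force: 0.0
```

Call:
servo_tool([
  [-0.35, -0.15, 0, 0, 0, 0, 70],
  [-0.7, -0.3, 0, 0, 0, 0, 70],
  [-0.968, -0.422, 0, 0, 0, 0, 70],
])

```text
time: 21.85
tool_pos: [0.527, -0.0478, 0.1155]
ee_rot: [-3.14, 0.005, -0.0]
wrist_force: [0.3, -0.8, 0.3]
width: 0.0703
finger_force: 0.0
```

Call:
servo_tool([
  [-0.35, -0.15, 0, 0, 0, 0, 70],
  [-0.7, -0.3, 0, 0, 0, 0, 70],
  [-0.969, -0.422, 0, 0, 0, 0, 70],
  [-0.969, -0.422, 0, 0, 0, 0, 70],
  [-0.969, -0.422, 0, 0, 0, 0, 70],
  [-0.969, -0.422, 0, 0, 0, 0, 70],
])

```text
time: 22.35
tool_pos: [0.4334, -0.0066, 0.1177]
ee_rot: [3.141, -0.0, 0.0]
wrist_force: [1.1, -0.2, 0.4]
width: 0.0701
finger_force: 0.0
```

```bash
python3 - <<'E'
from bench import robot
import cv2,see,numpy as np
a=[];ims={}
for c,b in(("top",(310,220)),("side",(290,205))):
    ims[c]=robot.snapshot(c)
    im=ims[c][b[1]-50:b[1]+50,b[0]-50:b[0]+50]; a.append(cv2.resize(im,(390,390),interpolation=cv2.INTER_CUBIC))
cv2.imwrite("pics/p5.png",np.hstack(a)[...,::-1])
for cams in(("top",),("side",)): print(see.fit(robot,'coaster',ims,dict(top=(318,195,27,24),side=(278,190,26,22)),z=.003,cams=cams))
E
python3 obs.py
```

```text
(array([ 0.62730168, -0.09099701,  0.06753494]), np.float64(0.011622031328954016), {'top': 371})
(array([ 0.63020737, -0.08918999,  0.94845973]), np.float64(1.216344399854068), {'side': 171})
22.45 [ 0.434  -0.0069  0.1178] [ 3.141 -0.    -0.   ] [ 0.1  0.1 -0.6] 0.06982775967861495
```

View pics/p5.png

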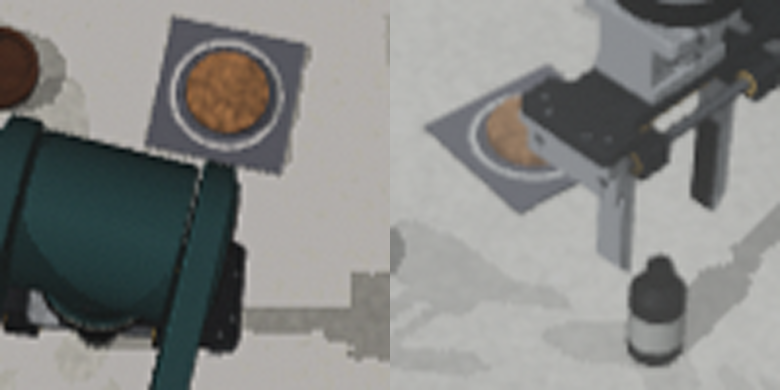

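Call:
servo_tool([
  [0, 0, 0.25, 0, 0, 0, 70],
  [0, 0, 0.5, 0, 0, 0, 70],
  [0, 0, 0.7, 0, 0, 0, 70],
  [0, 0, 0.82, 0, 0, 0, 70],
  [0, 0, 0.82, 0, 0, 0, 70],
  [0, 0, 0.82, 0, 0, 0, 70],
  [0, 0, 0.82, 0, 0, 0, 70],
])

```text
time: 23.03
tool_pos: [0.4344, -0.0069, 0.0368]
ee_rot: [3.141, -0.001, -0.0]
wrist_force: [0.6, -0.7, 0.3]
width: 0.0699
finger_force: 0.0
```

Call:
servo_tool([
  [0, 0, 0, 0, 0, 0, 20],
  [0, 0, 0, 0, 0, 0, 20],
  [0, 0, 0, 0, 0, 0, 20],
  [0, 0, 0, 0, 0, 0, 20],
  [0, 0, 0, 0, 0, 0, 20],
  [0, 0, 0, 0, 0, 0, 20],
  [0, 0, 0, 0, 0, 0, 20],
])

```text
time: 23.62
tool_pos: [0.4332, -0.0065, 0.0362]
ee_rot: [3.141, -0.0, 0.0]
wrist_force: [-0.0, -0.0, 1.5]
width: 0.0358
finger_force: 30.0
```

Call:
servo_tool([
  [0, 0, -0.15, 0, 0, 0, 20],
  [0, 0, -0.35, 0, 0, 0, 20],
  [0, 0, -0.6, 0, 0, 0, 20],
  [0, 0, -0.8, 0, 0, 0, 20],
  [0, 0, -0.8, 0, 0, 0, 20],
  [0, 0, -0.8, 0, 0, 0, 20],
])

```text
time: 24.12
tool_pos: [0.4337, -0.0065, 0.1165]
ee_rot: [3.141, -0.002, 0.0]
wrist_force: [0.7, -0.7, -0.6]
width: 0.0355
finger_force: 30.0
```

Call:
servo_tool([
  [0.25, -0.12, 0, 0, 0, 0, 20],
  [0.5, -0.25, 0, 0, 0, 0, 20],
  [0.75, -0.38, 0, 0, 0, 0, 20],
  [0.976, -0.496, 0, 0, 0, 0, 20],
])

```text
time: 24.45
tool_pos: [0.5304, 0.0439, 0.1131]
ee_rot: [-3.141, 0.004, -0.0]
wrist_force: [0.3, -0.8, -1.0]
width: 0.0356
finger_force: 30.0
```

Call:
servo_tool([
  [0.25, -0.12, 0, 0, 0, 0, 20],
  [0.5, -0.25, 0, 0, 0, 0, 20],
  [0.75, -0.38, 0, 0, 0, 0, 20],
  [0.975, -0.496, 0, 0, 0, 0, 20],
  [0.975, -0.496, 0.2, 0, 0, 0, 20],
  [0.975, -0.496, 0.35, 0, 0, 0, 20],
  [0.975, -0.496, 0.5, 0, 0, 0, 20],
  [0.975, -0.496, 0.5, 0, 0, 0, 20],
  [0.975, -0.496, 0.5, 0, 0, 0, 20],
])

```text
time: 25.2
tool_pos: [0.626, 0.0926, 0.0624]
ee_rot: [3.141, 0.007, 0.0]
wrist_force: [0.3, -0.1, -0.6]
width: 0.0356
finger_force: 30.0
```

```bash
python3 - <<'E'
from bench import robot
import cv2,see,numpy as np
a=[]
for c,b in(("top",(260,188)),("side",(225,215))):
    im=robot.snapshot(c)[b[1]-40:b[1]+40,b[0]-40:b[0]+40]; a.append(cv2.resize(im,(390,390),interpolation=cv2.INTER_CUBIC))
cv2.imwrite("pics/p6.png",np.hstack(a)[...,::-1])
E
python3 obs.py
```

```text
25.3 [0.6281 0.0927 0.0657] [ 3.141  0.    -0.   ] [ 0.4 -0.1  0.3] 0.0356582599232881
```

View pics/p6.png

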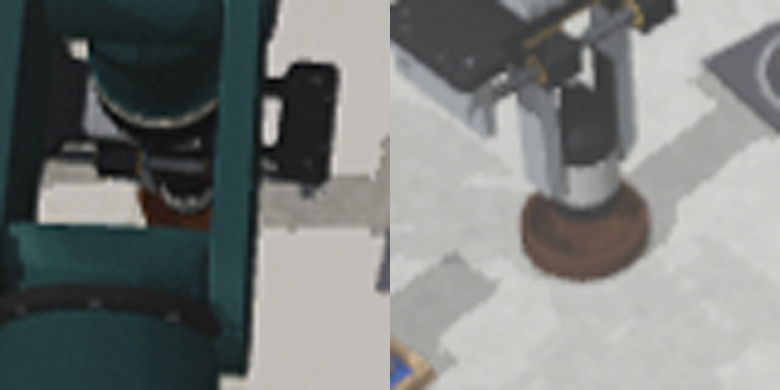

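Call:
servo_tool([
  [0, 0, 0.06, 0, 0, 0, 20],
  [0, 0, 0.12, 0, 0, 0, 20],
  [0, 0, 0.17, 0, 0, 0, 20],
  [0, 0, 0.2, 0, 0, 0, 20],
  [0, 0, 0.22, 0, 0, 0, 20],
  [0, 0, 0.235, 0, 0, 0, 20],
  [0, 0, 0.25, 0, 0, 0, 20],
  [0, 0, 0.26, 0, 0, 0, 20],
  [0, 0, 0.265, 0, 0, 0, 20],
  [0, 0, 0.265, 0, 0, 0, 20],
  [0, 0, 0.265, 0, 0, 0, 20],
])

```text
time: 26.22
tool_pos: [0.6283, 0.0928, 0.0403]
ee_rot: [3.141, -0.001, 0.0]
wrist_force: [-2.1, -0.2, 3.0]
width: 0.0354
finger_force: 30.0
```

Call:
servo_tool([
  [0, 0, 0, 0, 0, 0, 60],
  [0, 0, 0, 0, 0, 0, 60],
  [0, 0, 0, 0, 0, 0, 60],
  [0, 0, 0, 0, 0, 0, 60],
  [0, 0, -0.1, 0, 0, 0, 60],
  [0, 0, -0.3, 0, 0, 0, 60],
  [0, 0, -0.65, 0, 0, 0, 60],
  [0, 0, -1, 0, 0, 0, 76],
  [0, 0, -1, 0, 0, 0, 76],
  [0, 0, -1, 0, 0, 0, 76],
])

```text
time: 27.05
tool_pos: [0.6303, 0.0929, 0.1441]
ee_rot: [-3.141, -0.008, 0.0]
wrist_force: [-0.2, -0.5, -0.9]
width: 0.0749
finger_force: 0.0
```

Call:
servo_tool([
  [-0.25, -0.28, 0, 0, 0, 0, 76],
  [-0.5, -0.56, 0, 0, 0, 0, 76],
  [-0.75, -0.84, 0, 0, 0, 0, 76],
  [-0.888, -0.997, 0, 0, 0, 0, 76],
])

```text
time: 27.38
tool_pos: [0.536, 0.1945, 0.1377]
ee_rot: [-3.141, 0.004, 0.002]
wrist_force: [-0.1, -0.4, -0.8]
width: 0.076
finger_force: 0.0
```

Call:
servo_tool([
  [-0.25, -0.28, 0, 0, 0, 0, 76],
  [-0.5, -0.56, 0.1, 0, 0, 0, 76],
  [-0.75, -0.84, 0.2, 0, 0, 0, 76],
  [-0.889, -0.998, 0.2, 0, 0, 0, 76],
  [-0.889, -0.998, 0.2, 0, 0, 0, 76],
  [-0.889, -0.998, 0.2, 0, 0, 0, 76],
  [-0.889, -0.998, 0.2, 0, 0, 0, 76],
])

```text
time: 27.97
tool_pos: [0.4507, 0.2916, 0.1189]
ee_rot: [3.14, 0.0, -0.0]
wrist_force: [-0.1, 0.3, 0.1]
width: 0.0762
finger_force: 0.0
```

```bash
python3 - <<'E'
from bench import robot
import cv2,see,numpy as np
a=[]
for c,b in(("top",(225,210)),("side",(200,260))):
    im=robot.snapshot(c)[b[1]-55:b[1]+55,b[0]-55:b[0]+55]; a.append(cv2.resize(im,(390,390),interpolation=cv2.INTER_CUBIC))
cv2.imwrite("pics/p7.png",np.hstack(a)[...,::-1])
E
python3 obs.py
```

```text
28.0667 [0.4514 0.2913 0.1193] [ 3.141e+00 -0.000e+00 -2.000e-03] [ 0.  -0.4  0.1] 0.07631552770484594
```

View pics/p7.png

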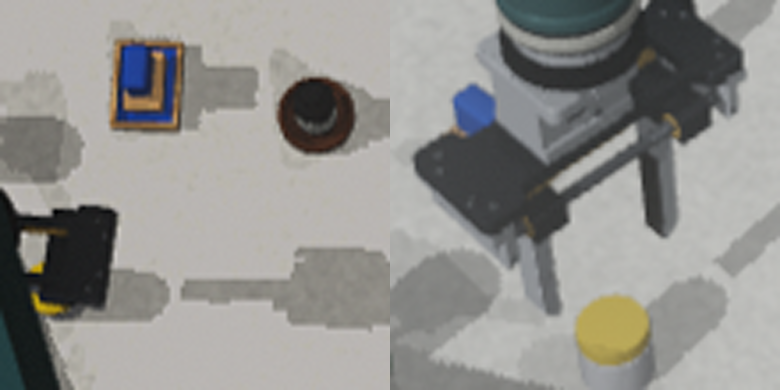

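Call:
servo_tool([
  [0, 0, 0.25, 0, 0, 0, 76],
  [0, 0, 0.5, 0, 0, 0, 76],
  [0, 0, 0.75, 0, 0, 0, 76],
  [0, 0, 0.915, 0, 0, 0, 76],
  [0, 0, 0.915, 0, 0, 0, 76],
  [0, 0, 0.915, 0, 0, 0, 76],
  [0, 0, 0.915, 0, 0, 0, 76],
])

```text
time: 28.65
tool_pos: [0.4519, 0.2921, 0.0293]
ee_rot: [-3.141, -0.002, -0.001]
wrist_force: [-0.0, -0.1, 1.0]
width: 0.0756
finger_force: 0.0
```

Call:
servo_tool([
  [0, 0, 0, 0, 0, 0, 30],
  [0, 0, 0, 0, 0, 0, 30],
  [0, 0, 0, 0, 0, 0, 30],
  [0, 0, 0, 0, 0, 0, 30],
  [0, 0, 0, 0, 0, 0, 30],
  [0, 0, 0, 0, 0, 0, 30],
  [0, 0, 0, 0, 0, 0, 30],
])

```text
time: 29.23
tool_pos: [0.4507, 0.2924, 0.0285]
ee_rot: [-3.141, -0.001, 0.0]
wrist_force: [-0.8, -0.3, 2.2]
width: 0.0454
finger_force: 30.0
```

Call:
servo_tool([
  [0, 0, -0.2, 0, 0, 0, 30],
  [0, 0, -0.45, 0, 0, 0, 30],
  [0, 0, -0.75, 0, 0, 0, 30],
  [0, 0, -1, 0, 0, 0, 30],
  [0, 0, -1, 0, 0, 0, 30],
  [0, 0, -1, 0, 0, 0, 30],
])

```text
time: 29.73
tool_pos: [0.4513, 0.2927, 0.1293]
ee_rot: [-3.14, -0.003, 0.0]
wrist_force: [0.3, -0.6, -1.5]
width: 0.0454
finger_force: 30.0
```

Call:
servo_tool([
  [0.11, 0.24, 0, 0, 0, 0, 30],
  [0.22, 0.48, 0, 0, 0, 0, 30],
  [0.33, 0.72, 0, 0, 0, 0, 30],
  [0.442, 0.958, 0, 0, 0, 0, 30],
])

```text
time: 30.07
tool_pos: [0.4933, 0.1952, 0.1249]
ee_rot: [3.14, 0.005, 0.001]
wrist_force: [0.5, -0.3, -1.3]
width: 0.0458
finger_force: 30.0
```

Call:
servo_tool([
  [0.11, 0.24, 0, 0, 0, 0, 30],
  [0.22, 0.48, 0, 0, 0, 0, 30],
  [0.33, 0.72, 0, 0, 0, 0, 30],
  [0.442, 0.958, 0, 0, 0, 0, 30],
])

```text
time: 30.4
tool_pos: [0.5376, 0.0993, 0.1248]
ee_rot: [3.141, 0.005, 0.0]
wrist_force: [0.6, -0.3, -1.2]
width: 0.0452
finger_force: 30.0
```

Call:
servo_tool([
  [0.11, 0.24, 0, 0, 0, 0, 30],
  [0.22, 0.48, 0, 0, 0, 0, 30],
  [0.33, 0.72, 0, 0, 0, 0, 30],
  [0.442, 0.958, 0, 0, 0, 0, 30],
])

```text
time: 30.73
tool_pos: [0.5819, 0.0038, 0.1247]
ee_rot: [-3.141, 0.005, -0.0]
wrist_force: [1.0, -0.0, -1.1]
width: 0.0457
finger_force: 30.0
```

Call:
servo_tool([
  [0.11, 0.24, 0, 0, 0, 0, 30],
  [0.22, 0.48, 0, 0, 0, 0, 30],
  [0.33, 0.72, 0, 0, 0, 0, 30],
  [0.442, 0.958, 0, 0, 0, 0, 30],
  [0.442, 0.958, 0.2, 0, 0, 0, 30],
  [0.442, 0.958, 0.4, 0, 0, 0, 30],
  [0.442, 0.958, 0.6, 0, 0, 0, 30],
  [0.442, 0.958, 0.7, 0, 0, 0, 30],
  [0.442, 0.958, 0.7, 0, 0, 0, 30],
  [0.442, 0.958, 0.7, 0, 0, 0, 30],
  [0.442, 0.958, 0.7, 0, 0, 0, 30],
])

```text
time: 31.65
tool_pos: [0.6278, -0.0909, 0.0586]
ee_rot: [3.141, -0.001, 0.0]
wrist_force: [0.7, -0.5, -0.3]
width: 0.0455
finger_force: 30.0
```

```bash
python3 - <<'E'
from bench import robot
import cv2,see,numpy as np
a=[]
for c,b in(("top",(318,195)),("side",(278,185))):
    im=robot.snapshot(c)[b[1]-40:b[1]+40,b[0]-40:b[0]+40]; a.append(cv2.resize(im,(390,390),interpolation=cv2.INTER_CUBIC))
cv2.imwrite("pics/p8.png",np.hstack(a)[...,::-1])
E
python3 obs.py
```

```text
31.75 [ 0.6283 -0.091   0.0597] [ 3.141e+00 -3.000e-03  0.000e+00] [ 0.5  0.3 -1.1] 0.0454151581150298
```

View pics/p8.png

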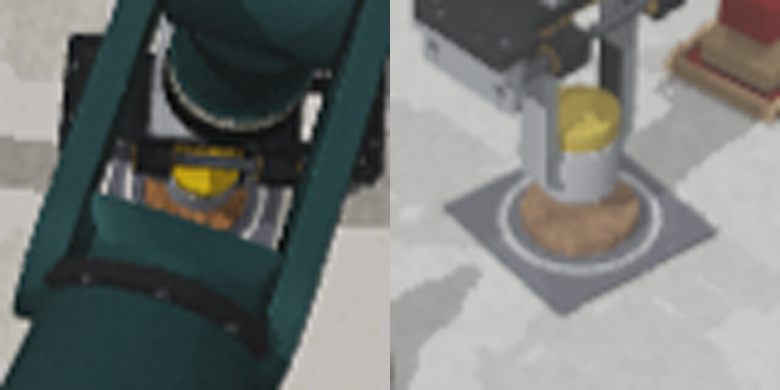

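The pot hangs upright over the coaster, so I'll lower it gently.

Call:
servo_tool([
  [0, 0, 0.04, 0, 0, 0, 30],
  [0, 0, 0.08, 0, 0, 0, 30],
  [0, 0, 0.11, 0, 0, 0, 30],
  [0, 0, 0.13, 0, 0, 0, 30],
  [0, 0, 0.145, 0, 0, 0, 30],
  [0, 0, 0.155, 0, 0, 0, 30],
  [0, 0, 0.165, 0, 0, 0, 30],
  [0, 0, 0.17, 0, 0, 0, 30],
  [0, 0, 0.172, 0, 0, 0, 30],
  [0, 0, 0.172, 0, 0, 0, 30],
])

```text
time: 32.58
tool_pos: [0.6273, -0.0909, 0.0415]
ee_rot: [3.141, -0.0, 0.0]
wrist_force: [-2.1, 0.8, 3.1]
width: 0.0455
finger_force: 30.0
```

Contact made. I'll release, lift and clear back toward the base.

Call:
servo_tool([
  [0, 0, 0, 0, 0, 0, 74],
  [0, 0, 0, 0, 0, 0, 74],
  [0, 0, 0, 0, 0, 0, 74],
  [0, 0, 0, 0, 0, 0, 74],
  [0, 0, -0.1, 0, 0, 0, 74],
  [0, 0, -0.3, 0, 0, 0, 74],
  [0, 0, -0.65, 0, 0, 0, 74],
  [0, 0, -1, 0, 0, 0, 74],
  [0, 0, -1, 0, 0, 0, 74],
  [0, 0, -1, 0, 0, 0, 74],
])

```text
time: 33.42
tool_pos: [0.6294, -0.0914, 0.1455]
ee_rot: [3.14, -0.008, 0.0]
wrist_force: [0.5, 0.8, 0.1]
width: 0.074
finger_force: 0.0
```

Call:
servo_tool([
  [-0.3, 0, -0.2, 0, 0, 0, 74],
  [-0.6, 0, -0.4, 0, 0, 0, 74],
  [-1, 0, -0.5, 0, 0, 0, 74],
  [-1, 0, -0.5, 0, 0, 0, 74],
])

```text
time: 33.75
tool_pos: [0.5222, -0.0905, 0.1918]
ee_rot: [3.141, 0.003, -0.001]
wrist_force: [-0.3, -0.6, -0.7]
width: 0.0743
finger_force: 0.0
```

Call:
servo_tool([
  [-0.3, 0.3, 0, 0, 0, 0, 74],
  [-0.6, 0.6, 0, 0, 0, 0, 74],
  [-1, 1, 0, 0, 0, 0, 74],
  [-1, 1, 0, 0, 0, 0, 74],
])

```text
time: 34.08
tool_pos: [0.4242, -0.193, 0.1894]
ee_rot: [3.141, 0.003, -0.003]
wrist_force: [0.7, -0.5, -0.7]
width: 0.0736
finger_force: 0.0
```

Call:
servo_tool([
  [-0.1, 0.3, 0, 0, 0, 0, 74],
  [-0.2, 0.6, 0, 0, 0, 0, 74],
  [-0.3, 1, 0, 0, 0, 0, 74],
  [-0.3, 1, 0, 0, 0, 0, 74],
  [-0.3, 1, 0, 0, 0, 0, 74],
  [-0.3, 1, 0, 0, 0, 0, 74],
])

```text
time: 34.58
tool_pos: [0.3971, -0.2905, 0.1895]
ee_rot: [-3.139, 0.001, -0.001]
wrist_force: [0.1, 0.7, 0.0]
width: 0.074
finger_force: 0.0
```

```bash
python3 - <<'E'
from bench import robot
import cv2,see,numpy as np
ims={c:robot.snapshot(c) for c in("top","side")}
a=cv2.resize(ims["top"][155:280,130:400],None,fx=2.6,fy=2.6,interpolation=cv2.INTER_CUBIC)[:,:702]
b=cv2.resize(ims["side"][145:325,100:400],None,fx=1.5,fy=1.5,interpolation=cv2.INTER_CUBIC)
o=np.zeros((a.shape[0]+b.shape[0],702,3),np.uint8); o[:a.shape[0]]=a; o[a.shape[0]:,:b.shape[1]]=b
cv2.imwrite("pics/end.png",o[...,::-1]); print(o.shape)
print(see.fit(robot,'glue_pot',ims,dict(top=(318,193,18,18)),z=.013,cams=("top",))[:2])
E
python3 obs.py
```

```text
(595, 702, 3)
(array([ 0.62719389, -0.09078373,  0.26647575]), np.float64(0.022915340547422024))
34.6833 [ 0.3976 -0.2898  0.1902] [-3.14e+00  1.00e-03  2.00e-03] [-0.2 -0.1  1.2] 0.07403651109301534
```

View pics/end.png

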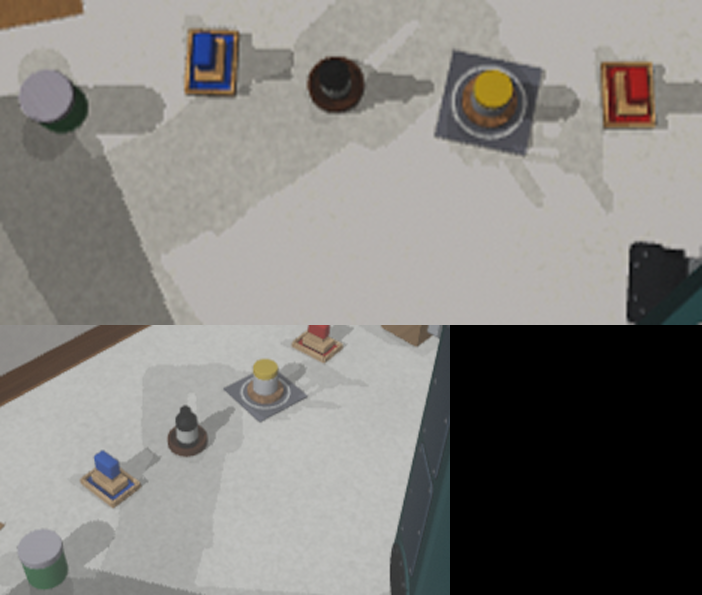

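Everything is in place: both stamps sit flat in their trays, the bottle stands in the holder, and the pot stands on the centred coaster at (0.627, -0.091). The jar is untouched and the arm is clear.

```bash
python3 -c "
from bench import robot
print(robot.close_job())"
```

```text
the job is handed in; nothing more can be done
None
```

I placed all five items as asked (coaster down and released before the glue pot went on it), left the bead jar alone, and handed the job in at about 35 s; no verdict came back.

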